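Index an assembly fixture to its third stop by feel and hold it

TASK

The indexing head on the bench was left at an unknown stop. Grip its black bar knob, turn it anticlockwise (seen from above) until you feel it come up solid at the home stop, then turn it clockwise three clicks, to the third stop and never past it, and finish still gripping the knob, holding it steady and seated in that third stop. Leave the blue bin, the yellow cap and the aluminium flange where they are.

Things in the scene. Friction and masses are not known exactly. Their poses are not given: they have to be found in the camera images.
- head: Indexing head, fixed: 140 x 140 x 14 mm aluminium base plate, grey round housing (104 mm across, to 60 mm above the bench), turning steel disc (116 mm across, 62 to 74 mm above the bench) carrying the knob. A red pointer stands on the base's own -x side, to 64 mm. Origin: centre of its underside, on the knob's vertical axis.
- knob_grip (a point): On the knob's vertical axis, 108 mm above the bench. The knob: a black upright bar, 18 mm thick, 56 mm long, top 128 mm above the bench, to be gripped across its thickness; round its foot a black collar, 48 mm across, to 80 mm. The frame turns with it: x along the bar's length, y across its thickness, z up; a white line on top marks its -x end.
- knob (a joint): Turn in rad, 0 at the rigid home stop, growing clockwise seen from above. Evenly spaced detents (0.25 to 0.6 rad apart: feel for them); the first after home is the first stop. Starts at stop 1, 2 or 3; more follow. Between stops a resisting torque peaks at 0.15 to 0.35 N m, is nil halfway, then the knob pulls itself on as hard to the next; about nil at a stop, 0.03 N m of rubbing.
- bin: Bystander: loose blue open bin, 100 x 130 x 60 mm, empty. Origin: centre of its underside.
- cap: Bystander: loose yellow plastic cap standing upright, 44 mm across (54 mm at its top rim), 58 mm tall. Origin: centre of its underside.
- flange: Bystander: loose aluminium ring lying flat, 68 mm outside, 36 mm hole, 16 mm high. Origin: centre of its underside.

How it is judged:
On the way:
1. the knob, gripped, has been turned back to the home stop (within 0.06 rad) (value of joint knob below 0.06 rad and contact force between the fingers and knob above 2 N), for 0.1 s.
At the end, for the whole second after the job is handed in: The knob rests within 0.10 rad of its third stop and does not turn (under 0.1 rad/s), and the fingers still grip it with more than 5 N; bin, cap and flange are where they were (within 30 mm) (value of joint knob between 1.078 and 1.278 rad and velocity of joint knob between -0.1 and 0.1 rad/s and contact force between the fingers and knob above 5 N); the arm keeps its last pose, push and grip.
It fails at once if the knob is turned past the third stop into the fourth (value of joint knob above 1.42 rad).
It fails at once if the bin, cap or flange is displaced by more than 30 mm (distance of any of bin, cap, flange from where it was at the start of the episode above 0.03 m).
It also fails if it takes over 64 s, if anything falls off the work surface, if the arm or the gripper's body presses on something with over 40 N, if the wrist force passes 120 N, or if a joint passes its speed limit or range.

ROBOT

A 6-joint arm with a two-finger parallel gripper is mounted at the origin on the work surface. World frame = base frame: x ahead of the robot, y to its left, z up, the work surface at z = 0. Lengths are in m, angles in rad, forces in N, time in s.
With the tool pointing down it reaches from about 0.425 to 0.95 m from the base axis. Payload 3.5 kg.
Tool frame: the origin (TCP) lies midway between the tips of the shut fingers; the grasp point (between the pads) lies 19 mm behind it; z points along the fingers, y is the line along which they close (so a half turn about z gives the same grasp; the last joint's range is limited). The gripper opens to 85 mm and grips with 20 to 120 N. Pads are 22 mm wide; open, the fingers measure 114 mm over their backs; the gripper's body (76 mm by 85 mm) begins 54 mm behind the grasp point. The pads swing forward as they close: fully open they stand 13 mm farther back than shut.
Start: joints at [0.974, 0.286, 1.577, -0, 1.279, -0.15], TCP at [0.292, 0.609, 0.231] pointing down, gripper open.
Joint ranges: [-2.77, 2.77], [-0.9, 2.22], [0.21, 2.48], [-1.53, 4.67], [0.24, 2.81], [-2.84, 2.84]. Speed limits (rad/s): [2.79, 2.79, 3.14, 3.14, 3.14, 3.14].

INTERFACE

Orientations are given as a unit quaternion [w, x, y, z].
In Python, from bench import env gives the robot as it stands.
- The arm moves only by the tool apply_moves, never from a script. Its argument "moves" is a list of rows, each a list of 7 numbers: the shift along the tool's x, y, z in mm, then the turn, a rotation vector about the tool's x, y, z in degrees, then the opening, from -1 (shut) to 1 (fully open). A call has 1 to 12 rows; each row is the pose to reach, as a shift and turn from the pose commanded when the call began, along the tool's axes at that moment; what a row does not reach only later rows make up. A row lasts 1/8 s, in which the tool goes at most 62.5 mm and 10.7 degrees, less where a joint would pass 70% of its speed; a pose out of reach is approached as far as the arm can. A call with a gripper value outside its range is refused whole. The fingers move at their own pace and stop on an object; the grip force is fixed at half the most. Time passes only in rows, so rows that repeat a pose let the fingers close. It gives the time, the measured TCP pose, the force, the opening and the grip force at its end, in the units of the state.
- env.state(): the state, without advancing time (a new reading comes with each control period).
- env.capture(name): name is "side" or "top"; returns the picture (480x640x3 uint8, blue, green, red); there is no depth.
- env.camera_model(name): a dict with "fx", "fy", "cx", "cy" (pixels), "R" (3x3) and "t" (3): a world point X has camera coordinates R X + t. Camera axes: x right, y down, z forward; pixel columns grow to the right and rows downward; lengths in m; the calibration is good to about 2 mm. A picture is of the moment at which its call begins. camera_model takes no time and is no camera call.
- env.hand_in(): hands the job in; it is judged then, once.
The state is a dict: "time": time; "joint_positions": joint angles; "qd": joint speeds; "joint_efforts": joint torques, N m; "tool_pos": TCP position; "orientation": TCP orientation; "contact_force": force on the tool from outside, world axes, zero at the start; "moment": the same for the moment, N m; "finger_gap": finger opening in m; "grasp_force": force on a finger pad.
Only numpy, scipy, OpenCV 4.12 (cv2) and the standard library are available. Lean on these libraries where they do the work, as an engineer would, in place of code of your own. Each camera call takes 0.05 s, during which the arm holds its last target. There are 200 camera calls.

## Working session

There is one attempt and no reset: what is moved stays moved. The work goes in short steps, Python scripts to look and compute and a tool call to move; the robot and the scene stay as the last step left them, time stands still between calls to the robot, and variables do not carry over. Pictures are saved under pics/ and viewed, at most 10 in all, crops included, and the job is handed in when it is done.

Besides the shell and the picture viewer there is one more tool, called after "Call:" by a JSON object that holds its "method" and its "body". apply_moves: Moves the arm, as the interface text tells. Its arguments: {"type":"object","properties":{"moves":{"type":"array","items":{"type":"array","items":{"type":"number"}}}},"required":["moves"]}

```bash
mkdir -p pics
python3 - <<'E'
from bench import env
import cv2
for n in("top","side"):
    cv2.imwrite(f"pics/{n}0.png",env.capture(n)); m=env.camera_model(n); print(n,m)
s=env.state();print({k:s[k] for k in("time","tool_pos","orientation","contact_force","moment","finger_gap")})
E
```

```text
top {'fx': 485.6767347125699, 'fy': 485.6767347125699, 'cx': 316.082857984692, 'cy': 239.3847915617783, 'R': array([[ 0.02522714, -0.99958855,  0.01365013],
       [-0.99680479, -0.02618737, -0.07546141],
       [ 0.07578783, -0.01170284, -0.99705529]]), 't': array([0.03632618, 0.60507359, 0.98218105])}
side {'fx': 490.98190886275506, 'fy': 490.98190886275506, 'cx': 324.9110183650205, 'cy': 231.07357558952214, 'R': array([[ 0.87687449, -0.48036035, -0.01857587],
       [-0.31592477, -0.54671895, -0.77542887],
       [ 0.3623295 ,  0.68582237, -0.63116163]]), 't': array([-0.52743687,  0.28378089,  0.70583704])}
{'time': 0.1, 'tool_pos': array([0.29128689, 0.6082539 , 0.23005078]), 'orientation': array([-3.84853268e-04,  2.21528068e-01,  9.75153386e-01, -1.01982844e-03]), 'contact_force': array([ 0.61829075,  0.14865351, -0.74331705]), 'moment': array([-0.05022342, -0.02005077,  0.04325333]), 'finger_gap': 0.0853303125971651}
```

View pics/top0.png

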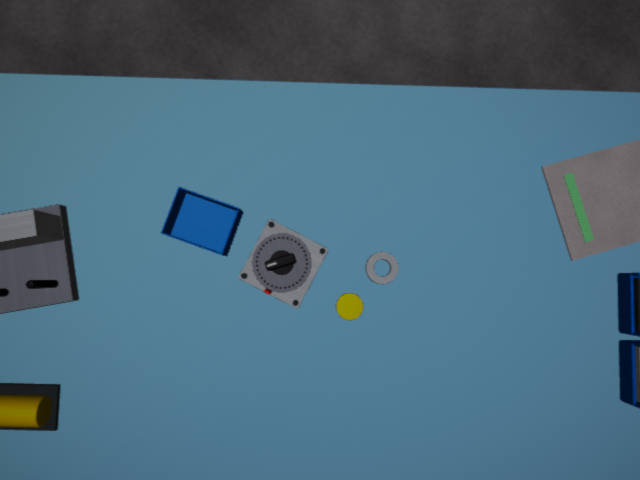

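View pics/side0.png

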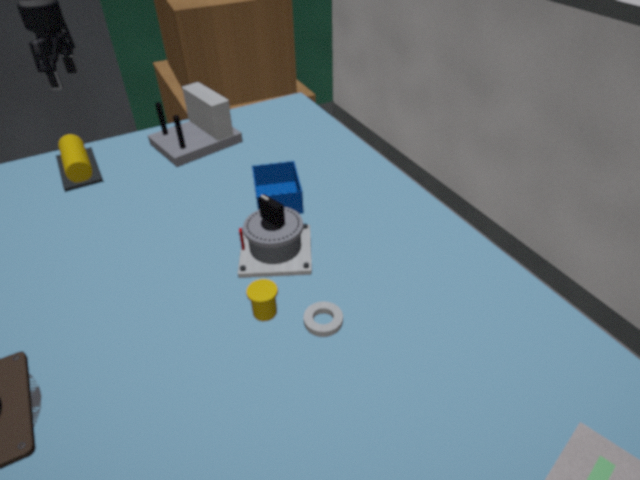

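The top view shows the head at about (283,263), knob with white end at left. The bin is at (203,221), the cap at (350,306) and the flange at (382,267). I'll enlarge the head.

```bash
cat > h.py <<'E'
import numpy as np
from bench import env
def ray(n,u,v,z):
    m=env.camera_model(n);R=np.array(m["R"]);t=np.array(m["t"])
    c=-R.T@t; d=R.T@np.array([(u-m["cx"])/m["fx"],(v-m["cy"])/m["fy"],1]); return c+d*(z-c[2])/d[2]
def proj(n,X):
    m=env.camera_model(n);p=m["R"]@np.array(X)+m["t"];return [m["fx"]*p[0]/p[2]+m["cx"],m["fy"]*p[1]/p[2]+m["cy"]]
E
python3 - <<'E'
import cv2
i=cv2.imread("pics/top0.png")[213:313,233:333]
i=cv2.convertScaleAbs(i,alpha=1.6,beta=20)
cv2.imwrite("pics/c1.png",cv2.resize(i,(600,600),interpolation=cv2.INTER_CUBIC))
E
```

```text
(no output)
```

View pics/c1.png

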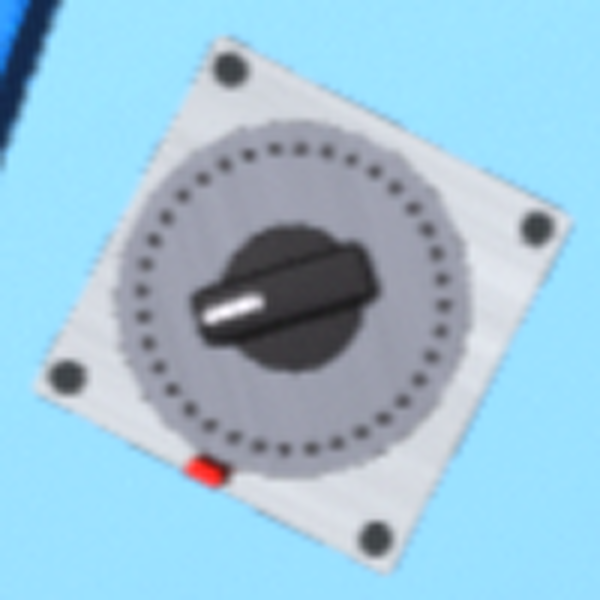

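Crop: disc and collar centre (293,298), bar ends about (202,320) and (368,268) with the white end on the left, pointer at (208,470). The pointer-to-white angle is about 45° clockwise.

Run:
```python
from h import *
from scipy.spatial.transform import Rotation as Ro
f=lambda c:(233-.42+c[0]/6,213-.42+c[1]/6)
c=ray("top",*f((293,298)),.074);print("disc c",c, "collar",ray("top",*f((292,298)),.08))
a=ray("top",*f((202,320)),.128);b=ray("top",*f((368,268)),.128);print("bar",a,b,(a+b)/2,np.linalg.norm(a-b))
d=b-a;ab=np.degrees(np.arctan2(d[1],d[0]));print("bar +x yaw",ab)
base=[ray("top",*f(p),.014) for p in((222,36),(573,215),(390,575),(36,388))];print("base c",sum(base)/4)
e=sum(base[:2])/2-sum(base[2:])/2;ah=np.degrees(np.arctan2(e[1],e[0]));print("head yaw",ah,"knob cw",ah-ab)
print("side proj",proj("side",[*c[:2],.128]))
s=env.state();q=s["orientation"];R=Ro.from_quat([q[1],q[2],q[3],q[0]]).as_matrix();print(R.round(3), "tool x yaw",np.degrees(np.arctan2(R[1,0],R[0,0])))
P=(a+b)/2
print("shift tool mm",(R.T@(np.r_[c[:2],.108]-s["tool_pos"])*1e3).round(1), s["joint_positions"])
for n,u,v,z in(("bin",203,221,.0),("cap",350,306,.058),("fl",382,267,.016)):print(n,ray("top",u,v,z))
```

```text
disc c [0.55347005 0.11908767 0.074     ] collar [0.55329964 0.11906091 0.08      ]
bar [0.54455348 0.14362018 0.128     ] [0.56181519 0.09318625 0.128     ] [0.55318433 0.11840322 0.128     ] 0.053306163083293064
bar +x yaw -71.10578681931071
base c [0.5536584  0.11823777 0.014     ]
head yaw -25.719555568930726 knob cw 45.38623125037998
side proj [np.float64(269.87628935770795), np.float64(201.07305693732144)]
[[-0.902  0.432 -0.001]
 [ 0.432  0.902 -0.002]
 [ 0.    -0.002 -1.   ]] tool x yaw 154.40236678538216
shift tool mm [-447.8 -327.6  122.6] [ 9.74011458e-01  2.87133042e-01  1.57802582e+00 -2.85838616e-05
  1.27861368e+00 -1.50013948e-01]
bin [0.63835582 0.2917065  0.        ]
cap [ 0.4709664  -0.01806776  0.058     ]
fl [ 0.55052262 -0.08654176  0.016     ]
```

Call:
{"method": "apply_moves", "body": {"moves": [[-448,-328,30,0,0,45.5,1],[-448,-328,30,0,0,45.5,1],[-448,-328,30,0,0,45.5,1],[-448,-328,30,0,0,45.5,1],[-448,-328,30,0,0,45.5,1],[-448,-328,30,0,0,45.5,1],[-448,-328,30,0,0,45.5,1],[-448,-328,30,0,0,45.5,1],[-448,-328,30,0,0,45.5,1],[-448,-328,30,0,0,45.5,1],[-448,-328,30,0,0,45.5,1],[-448,-328,30,0,0,45.5,1]]}}

```text
time: 1.6
tool_pos: [0.5532, 0.1206, 0.2011]
orientation: [-0.0, 0.581, 0.814, -0.0]
contact_force: [0.7, 0.1, 1.0]
finger_gap: 0.0859
grasp_force: 0.0
```

```bash
cat >> h.py <<'E'
def st():
    s=env.state();q=s["orientation"]
    from scipy.spatial.transform import Rotation as Ro
    R=Ro.from_quat([q[1],q[2],q[3],q[0]]).as_matrix()
    print("t",s["time"],"p",s["tool_pos"].round(4),"yaw",np.degrees(np.arctan2(R[1,0],R[0,0])).round(2),"F",np.round(s["contact_force"],1),"M",np.round(s["moment"],3),"gap",round(s["finger_gap"],4),"g",s["grasp_force"],"q",np.round(s["joint_positions"],3))
    return s,R
E
python3 - <<'E'
from h import *
s,R=st();print((R.T@(np.array([.5534,.1187,.090])-s["tool_pos"])*1e3).round(1))
E
```

```text
t 1.6 p [0.5532 0.1206 0.2011] yaw 109.0 F [0.7 0.1 1. ] M [0.001 0.033 0.06 ] gap 0.0859 g 0.0 q [ 0.035  0.075  1.876  0.     1.191 -0.296]
[ -1.9  -0.4 111.1]
```

Call:
{"method": "apply_moves", "body": {"moves": [[-1,0,50,0,0,0,1],[-1,0,90,0,0,0,1],[-1,0,111,0,0,0,1],[-1,0,111,0,0,0,1],[-1,0,111,0,0,0,1]]}}

```text
time: 2.22
tool_pos: [0.5549, 0.1193, 0.0917]
orientation: [0.001, 0.581, 0.814, 0.001]
contact_force: [0.1, 0.1, 0.3]
finger_gap: 0.0854
grasp_force: 0.0
```

Run:
```python
from h import *
import cv2
st()
a=env.capture("top")[213:313,233:333];b=env.capture("side")[130:300,190:360]
r=lambda i:cv2.resize(i,(400,400),interpolation=cv2.INTER_CUBIC)
cv2.imwrite("pics/d1.png",cv2.convertScaleAbs(np.hstack([r(a),r(b)]),alpha=1.5,beta=20))
```

```text
t 2.225 p [0.5549 0.1193 0.0917] yaw 108.98 F [0.1 0.1 0.3] M [-0.009 -0.001 -0.018] gap 0.0854 g 0.0 q [ 0.033  0.208  1.946  0.     0.985 -0.298]
```

View pics/d1.png

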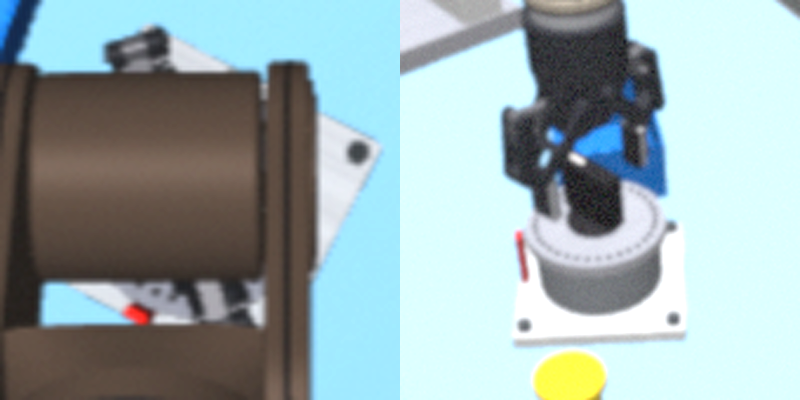

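Fingers straddle the bar (the side crop shows it between both pads). Closing.

Call:
{"method": "apply_moves", "body": {"moves": [[0,0,0,0,0,0,-1],[0,0,0,0,0,0,-1],[0,0,0,0,0,0,-1],[0,0,0,0,0,0,-1],[0,0,0,0,0,0,-1],[0,0,0,0,0,0,-1],[0,0,0,0,0,0,-1],[0,0,0,0,0,0,-1]]}}

```text
time: 3.32
tool_pos: [0.5546, 0.1184, 0.0905]
orientation: [0.0, 0.581, 0.814, 0.0]
contact_force: [2.1, 1.0, -0.1]
finger_gap: 0.017
grasp_force: 61.7
```

```bash
python3 -c "
from h import *
st()"
```

```text
t 3.325 p [0.5546 0.1184 0.0905] yaw 108.9 F [ 2.1  1.  -0.1] M [ 0.064 -0.202  0.039] gap 0.017 g 61.661388874053955 q [ 0.031  0.21   1.947  0.     0.984 -0.298]
```

Call:
{"method": "apply_moves", "body": {"moves": [[0,0,0,0,0,-4,-1],[0,0,0,0,0,-8,-1],[0,0,0,0,0,-12,-1],[0,0,0,0,0,-16,-1],[0,0,0,0,0,-20,-1],[0,0,0,0,0,-23,-1],[0,0,0,0,0,-23,-1],[0,0,0,0,0,-23,-1]]}}

```text
time: 4.32
tool_pos: [0.555, 0.1187, 0.0906]
orientation: [0.001, 0.408, 0.913, 0.001]
contact_force: [4.3, 2.3, -1.7]
finger_gap: 0.0171
grasp_force: 61.4
```

```bash
python3 -c "
from h import *
st()"
```

```text
t 4.325 p [0.555  0.1187 0.0906] yaw 131.84 F [ 4.3  2.3 -1.7] M [ 0.284 -0.508  0.003] gap 0.0171 g 61.44965708255768 q [ 3.200e-02  2.100e-01  1.947e+00  1.000e-03  9.830e-01 -6.990e-01]
```

Call:
{"method": "apply_moves", "body": {"moves": [[0,0,0,0,0,-4,-1],[0,0,0,0,0,-8,-1],[0,0,0,0,0,-12,-1],[0,0,0,0,0,-16,-1],[0,0,0,0,0,-19,-1],[0,0,0,0,0,-19,-1]]}}

```text
time: 5.08
tool_pos: [0.5553, 0.119, 0.0905]
orientation: [0.001, 0.251, 0.968, 0.001]
contact_force: [6.2, 3.0, -2.0]
finger_gap: 0.0175
grasp_force: 61.3
```

```bash
python3 -c "
from h import *
st()"
```

```text
t 5.075 p [0.5553 0.119  0.0905] yaw 150.89 F [ 6.2  3.  -2. ] M [ 0.413 -0.643  0.238] gap 0.0175 g 61.283116936683655 q [ 3.200e-02  2.100e-01  1.946e+00  1.000e-03  9.820e-01 -1.031e+00]
```

Call:
{"method": "apply_moves", "body": {"moves": [[0,0,0,0,0,-2,-1],[0,0,0,0,0,-2,-1]]}}

```text
time: 5.32
tool_pos: [0.5553, 0.1191, 0.0905]
orientation: [0.001, 0.235, 0.972, 0.001]
contact_force: [6.8, 3.8, -2.3]
finger_gap: 0.0172
grasp_force: 61.3
```

```bash
python3 -c "
from h import *
st()"
```

```text
t 5.325 p [0.5553 0.1191 0.0905] yaw 152.86 F [ 6.8  3.8 -2.3] M [ 0.454 -0.598  0.094] gap 0.0172 g 61.278051137924194 q [ 3.200e-02  2.100e-01  1.946e+00  1.000e-03  9.820e-01 -1.066e+00]
```

Call:
{"method": "apply_moves", "body": {"moves": [[0,0,0,0,0,-1.5,-1],[0,0,0,0,0,-1.5,-1]]}}

```text
time: 5.58
tool_pos: [0.5554, 0.1191, 0.0905]
orientation: [0.001, 0.223, 0.975, 0.001]
contact_force: [5.7, 4.7, -2.2]
finger_gap: 0.0171
grasp_force: 61.3
```

```bash
python3 -c "
from h import *
st()"
```

```text
t 5.575 p [0.5554 0.1191 0.0905] yaw 154.25 F [ 5.7  4.7 -2.2] M [ 0.401 -0.645 -0.202] gap 0.0171 g 61.26357078552246 q [ 0.032  0.21   1.946  0.002  0.982 -1.091]
```

Call:
{"method": "apply_moves", "body": {"moves": [[0,0,0,0,0,-1.5,-1],[0,0,0,0,0,-1.5,-1]]}}

```text
time: 5.82
tool_pos: [0.5553, 0.1192, 0.0906]
orientation: [0.001, 0.213, 0.977, 0.002]
contact_force: [6.0, 3.2, -0.5]
finger_gap: 0.0175
grasp_force: 66.8
```

```bash
python3 -c "
from h import *
st()"
```

```text
t 5.825 p [0.5553 0.1192 0.0906] yaw 155.37 F [ 6.   3.2 -0.5] M [ 0.185 -0.597 -1.416] gap 0.0175 g 66.77908301353455 q [ 0.031  0.21   1.946  0.004  0.982 -1.112]
```

Call:
{"method": "apply_moves", "body": {"moves": [[0,0,0,0,0,4,-1],[0,0,0,0,0,8,-1],[0,0,0,0,0,12,-1],[0,0,0,0,0,16,-1],[0,0,0,0,0,20,-1],[0,0,0,0,0,24,-1],[0,0,0,0,0,24,-1],[0,0,0,0,0,24,-1]]}}

```text
time: 6.82
tool_pos: [0.555, 0.1187, 0.0905]
orientation: [0.001, 0.408, 0.913, 0.001]
contact_force: [4.6, 2.4, -1.2]
finger_gap: 0.0172
grasp_force: 61.4
```

```bash
python3 -c "
from h import *
st()"
```

```text
t 6.825 p [0.555  0.1187 0.0905] yaw 131.82 F [ 4.6  2.4 -1.2] M [ 0.281 -0.55   0.025] gap 0.0172 g 61.42890214920044 q [ 3.200e-02  2.100e-01  1.947e+00  1.000e-03  9.830e-01 -6.990e-01]
```

Call:
{"method": "apply_moves", "body": {"moves": [[0,0,0,0,0,4,-1],[0,0,0,0,0,8,-1],[0,0,0,0,0,12,-1],[0,0,0,0,0,16,-1],[0,0,0,0,0,20,-1],[0,0,0,0,0,22.5,-1],[0,0,0,0,0,22.5,-1],[0,0,0,0,0,22.5,-1]]}}

```text
time: 7.82
tool_pos: [0.5546, 0.1185, 0.0905]
orientation: [0.0, 0.578, 0.816, 0.0]
contact_force: [3.6, 1.1, 0.0]
finger_gap: 0.017
grasp_force: 61.6
```

```bash
python3 -c "
from h import *
st()"
```

```text
t 7.825 p [0.5546 0.1185 0.0905] yaw 109.41 F [3.6 1.1 0. ] M [ 0.193 -0.442 -0.021] gap 0.017 g 61.62152588367462 q [ 0.032  0.21   1.947  0.     0.984 -0.307]
```

Call:
{"method": "apply_moves", "body": {"moves": [[0,0,0,0,0,4,-1],[0,0,0,0,0,8,-1],[0,0,0,0,0,12,-1],[0,0,0,0,0,15,-1],[0,0,0,0,0,17,-1],[0,0,0,0,0,17,-1]]}}

```text
time: 8.57
tool_pos: [0.5542, 0.1184, 0.0905]
orientation: [-0.0, 0.692, 0.722, -0.0]
contact_force: [1.7, 0.5, 2.4]
finger_gap: 0.0172
grasp_force: 61.9
```

```bash
python3 -c "
from h import *
st()"
```

```text
t 8.575 p [0.5542 0.1184 0.0905] yaw 92.39 F [1.7 0.5 2.4] M [ 0.079 -0.279 -0.213] gap 0.0172 g 61.90998315811157 q [ 0.031  0.209  1.947  0.     0.985 -0.01 ]
```

The knob is pulling itself on toward the third stop, so I'll finish the last 5.7°.

Call:
{"method": "apply_moves", "body": {"moves": [[0,0,0,0,0,3,-1],[0,0,0,0,0,5.7,-1],[0,0,0,0,0,5.7,-1],[0,0,0,0,0,5.7,-1],[0,0,0,0,0,5.7,-1]]}}

```text
time: 9.2
tool_pos: [0.5541, 0.1184, 0.0905]
orientation: [-0.0, 0.727, 0.687, -0.0]
contact_force: [-1.6, 1.3, 5.1]
finger_gap: 0.0174
grasp_force: 62.1
```

Run:
```python
from h import *
import cv2
st()
b=env.capture("side")[130:300,190:360];a=cv2.imread("pics/side0.png")[130:300,190:360]
r=lambda i:cv2.resize(i,(400,400),interpolation=cv2.INTER_CUBIC)
cv2.imwrite("pics/e1.png",cv2.convertScaleAbs(np.hstack([r(a),r(b)]),alpha=1.5,beta=20))
```

```text
t 9.2 p [0.5541 0.1184 0.0905] yaw 86.76 F [-1.6  1.3  5.1] M [ 0.059 -0.001 -0.005] gap 0.0174 g 62.10753321647644 q [ 0.032  0.209  1.947 -0.     0.985  0.088]
```

View pics/e1.png

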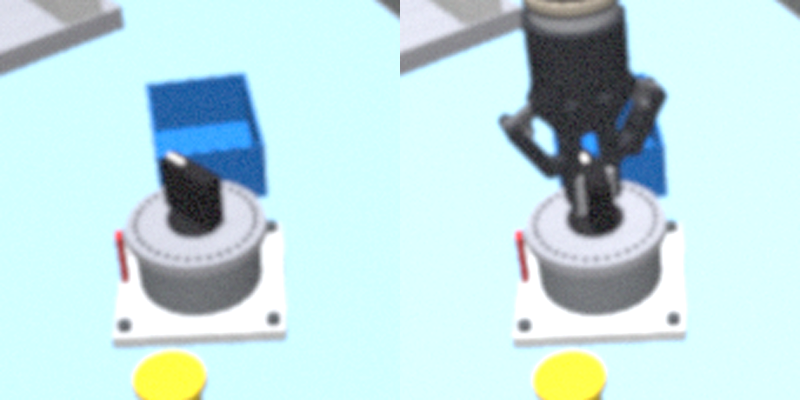

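The knob is gripped at 67° from home with no torque, so it sits in the third stop. The bin and cap in the crop have not moved.

```bash
python3 -c "
from h import *
st(); print(env.hand_in())"
```

```text
t 9.25 p [0.5541 0.1184 0.0905] yaw 86.74 F [-1.   0.   5.5] M [0.076 0.058 0.049] gap 0.0171 g 62.1286404132843 q [ 0.032  0.209  1.947 -0.     0.985  0.089]
the job is handed in; nothing more can be done
None
```

I turned the knob back until it came up solid at home, then three clicks clockwise, and handed the job in at 9.25 s with it gripped at about 62 N in the third stop; no verdict came back, and the flange was never approached but not re-checked in a picture.

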